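Fetch the bud vase from under the riser with the reacher

TASK

The blue bud vase has slid to the back of the low clear riser: take the reacher by its grip and trigger, run its open jaws in around the vase, and squeeze the trigger until the jaws hold the vase firmly but gently (about 5 N; over 10 N cracks it). Keeping it gripped and upright, draw it out until it stands well on the kraft sheet, then let it go and leave the reacher lying flat on the counter. Touch the vase with nothing but the reacher, do not bump the riser hard, and leave everything else where it stands.

Things in the scene. Friction and masses are not known exactly. Their poses are not given: they have to be found in the camera images.
- riser: low display riser fixed to the counter: clear top 8 mm thick, white sides (10 mm) and back (8 mm); 360 mm wide (y), 200 deep (x), 78 tall; the gap below is 70 mm high, 340 wide, open at the front only. Origin on the counter under the middle of its front edge; x runs from there inwards (the back's inner face at x = 192 mm), z up
- sheet (a point): middle of a brown kraft sheet taped to the counter in front of the riser (blue tape at two corners), paper thin, 200 mm along x and 300 mm along y of the riser's axes, which are this point's too; it lies 105 mm out from the riser's front edge
- vase_mid (a point): centre of the blue bud vase, 28 mm above its foot: straight body 36 mm in diameter and 42 mm high, a narrower neck above, 56 mm tall in all, about 0.12 kg. It stands deep under the riser, its centre 125 to 165 mm in from the front edge and 43 to 72 mm to one side of the riser's middle line
- vase: the same blue bud vase; origin at the centre of its foot, z up along its axis
- grip (a point): on the reacher, midway between its fixed orange grip plate (at +y) and red trigger plate (at -y), 45 mm above the counter. The plates are upright, 44 mm long (x), 6 to 68 mm above the counter, 60 mm over their outer faces, and are pinched together from above along y. x points along the reacher to its jaws, z up
- jaws (a point): on the reacher, 250 mm ahead of point grip along x, 24 mm above the counter, same axes: between the open jaws. These are upright rubber pads 40 mm long (x = -23 to +17 mm from here), 8 to 38 mm above the counter; the moving one's face is 28 mm to -y, the other's 20 to 34 mm to +y. The head is 107 mm wide outside
- reacher: the reacher, about 0.26 kg, 350 mm long, lying on its flat feet on the counter, on which it can be slid while held; origin on the counter under point grip, same axes. The jaw on its grip side is set by a thumbscrew up to 14 mm inwards, differently each time, so where the jaws begin to bear on a thing must be found by feel
- reacher_trigger (a joint): travel of the red trigger plate towards the orange grip plate: 0 released, 0.032 m fully squeezed, against a return spring of 5 N rising to 8 N. It carries the moving jaw the same distance towards the other jaw; let go, it springs open
- reacher_jaw: the moving jaw (pad at -y), carried by the trigger on springs: once it bears on a thing, every further mm of trigger travel adds 2.5 N to the jaw's force and to that felt at the trigger (on top of the return spring and of the feet's friction on the counter; the grip can ease when drawn along). Its origin is the reacher's, shifted to +y by the trigger's travel less the springs' give
- twin: white bud vase, 36 mm across, 56 mm tall, standing under the riser 85 to 145 mm to one side (left or right) of the blue one; origin at the centre of its foot (to be left alone)
- planter: white ceramic planter, 130 mm across, 120 mm tall; origin at the centre of its foot (to be left alone)
- pump: white bottle with black cap, 64 mm across, 150 mm tall; origin at the centre of its foot (to be left alone)
- spool: red ribbon spool lying flat, 60 mm across, 35 mm tall; origin at the centre of its underside (to be left alone)
- terracotta_pot: small terracotta pot on top of the riser, 56 mm across, 50 mm tall; origin at the centre of its foot (to be left alone)
- pruner: closed green-handled pruner lying on the counter, 165 mm long; origin on its underside near the middle (to be left alone)
- tag_box: cardboard box, 110 x 80 x 50 mm; origin at the centre of its underside (to be left alone)

How it is judged (in metres and radians):
On the way, in this order (a step that is already met when the one before it is completed fails the run):
1. the reacher's jaws stand on either side of the vase, still deep under the riser (x of vase_mid in the frame of jaws between -0.021 and 0.016 m and y of vase_mid in the frame of jaws between -0.018 and 0.018 m and x of vase_mid in the frame of riser above 0.09 m), for 0.1 s.
2. the moving jaw presses the vase with more than 2 N under the riser (contact force between reacher_jaw and vase above 2 N and x of vase_mid in the frame of riser above 0.09 m), for 0.3 s.
3. the vase has been drawn clear of the riser onto the kraft sheet, still gripped (over 0.8 N) (contact force between reacher_jaw and vase above 0.8 N and x of vase_mid in the frame of riser below -0.04 m), for 0.1 s.
At the end, for the whole second after the job is handed in: The blue vase stands upright (0.1 rad) and still on the counter, centre 23 to 190 mm before the riser's front and within 135 mm of the sheet's middle line; the jaw presses it under 0.5 N; the reacher lies flat (0.1 rad) and still on the counter (x of vase_mid in the frame of riser between -0.19 and -0.023 m and y of vase_mid in the frame of riser between -0.135 and 0.135 m and angle between each of vase, reacher's own z axis and vertical below 0.1 rad and height (world z) of vase between -0.004 and 0.006 m and linear speed of each of vase, reacher below 0.02 m/s and contact force between reacher_jaw and vase below 0.5 N and height (world z) of reacher below 0.01 m); the robot touches nothing.
It fails at once if the moving jaw presses the vase with more than 10 N (contact force between reacher_jaw and vase above 10 N).
It fails at once if the vase tips by more than 0.35 rad (angle between vase's own z axis and vertical above 0.35 rad).
It fails at once if the fingers or the arm touch the vase (contact force between any of the fingers, the arm and vase above 0.2 N).
It fails at once if the reacher or the robot strikes the riser with more than 15 N (contact force between any of reacher, the fingers, the arm and riser above 15 N).
It fails at once if a bystander is moved by more than 20 mm (distance of any of twin, planter, pump, spool, terracotta_pot, pruner, tag_box from where it was at the start of the episode above 0.02 m).
It also fails if it takes over 72 s, if anything falls off the work surface, if the arm or the gripper's body presses on something with over 40 N, if the wrist force passes 120 N, or if a joint passes its speed limit or range.

ROBOT

A 6-joint arm with a two-finger parallel gripper is mounted at the origin on the work surface. World frame = base frame: x ahead of the robot, y to its left, z up, the work surface at z = 0. Lengths are in mm, angles in rad, forces in N, time in s.
With the tool pointing down it reaches from about 275 to 1000 mm from the base axis. Payload 8.4 kg.
Tool frame: the origin (TCP) lies at the centre of the arm's flange, where the gripper is bolted on; the fingertips stand 173 mm ahead of it and the grasp point (between the pads) lies 155 mm ahead of it; z points along the fingers, y is the direction in which the jaws open and shut (so a half turn about z gives the same grasp; the last joint's range is limited). The gripper opens to 85 mm and grips with 20 to 120 N. Pads are 22 mm wide; open, the fingers measure 114 mm over their backs; the gripper's body (76 mm by 85 mm) begins 54 mm behind the grasp point. The pads swing forward as they close: fully open they stand 13 mm farther back than shut.
Start: joints at [1.295, 0.353, 1.633, -0, 1.155, -0.002], TCP at [168.994, 601.723, 404.681] pointing down, gripper open.
Joint ranges: [-2.63, 2.63], [-0.92, 2.1], [0.06, 2.66], [-1.3, 4.44], [0, 2.69], [-3.02, 3.02]. Speed limits (rad/s): [2.22, 2.22, 2.79, 3.14, 3.14, 3.14].

INTERFACE

Orientations are given as a 3x3 rotation matrix whose columns are the frame's x, y, z axes.
In Python, from cell import bot, get_image, models, monitor gives the robot as it stands. The module is installed in compiled form; this text tells all that it offers. Calls block until the motion is done:
- bot.move_pose(position, orientation): joint-space move of the TCP to a pose.
- bot.servo_line(position, rate=150, frame=None, stop_force=None): straight line of the TCP; frame=None keeps the orientation; rate is the mean speed in mm/s. With stop_force (N) it stops when the force on the tool has changed by that much, and returns True; else False.
- bot.set_joints(angles): joint-space move.
- bot.gripper_to(opening, f_grip=None): finger opening in mm; f_grip is the grip in N (None keeps the last); returns when the fingers have stopped.
- bot.dwell(seconds).
- bot.inverse_kinematics(position, orientation): joint angles nearest the present ones, or None.
- get_image(name): name is "scene" or "top" or "wrist"; returns a dict with "img" (400x640x3 uint8, red, green, blue), "depth" (400x640 float32, mm along the optical axis (not along the pixel's ray), 0 where there is no reading), "mtx" (3x3 intrinsics, pixels), "xyz" and "attitude" of the camera in the world; the wrist camera has in their place "tool_from_camera" (4x4, takes a point from camera to tool coordinates, whose origin is the TCP and whose axes are the flange's). Camera axes: x right, y up, looking along -z (the intrinsics and any distortion apply to the point x, -y, -z); pixel columns grow to the right and rows downward; lengths in mm; the calibration is good to about 2 mm. A picture is of the moment at which its call begins: read the wrist's pose just before it.
A pose or a line that the arm cannot do raises bot.Unreachable and nothing moves.
- bot.job_done(): hands the job in, once; it reports no verdict.
Trained networks look in a picture, given as the dict that the camera call returned (one of the last four; its "shot" number tells which), for a name from the list of things; names that differ only in an ending like _2 or _b are one class to them, and where a whole thing is asked for, a point or a joint stands for the part that bears it (a point fixed in the world has none). Each returns a list of dicts, best first, with "conf" (0 to 1); they miss things now and then, are a little off and sometimes report something else, mostly with a low value. They report only what shows in the picture. A call takes as long as a camera call.
- models.spot_in(picture, name): "bbox" ([left, top, width, height] in pixels, round what is visible of it).
- models.masks_of(picture, name): "pixels" (400x640 bool, what is visible of it) and "bbox" ([left, top, width, height] in pixels, round what is visible of it).
Readings, each from a call of its own:
- monitor.get_time_s(): time.
- monitor.get_joint_positions(): joint angles.
- monitor.get_dq(): joint speeds.
- monitor.get_tau(): joint torques, N m.
- monitor.get_eef_pos(): TCP position.
- monitor.get_orientation(): TCP orientation.
- monitor.get_force(): force on the tool from outside, world axes, zero at the start.
- monitor.get_wrist_torque(): the same for the moment, N m.
- monitor.get_width(): finger opening in mm.
Only numpy, scipy, OpenCV 4.12 (cv2) and the standard library are available. Lean on these libraries where they do the work, as an engineer would, in place of code of your own. Each camera call takes 0.05 s, during which the arm holds its last target.

## Working session

There is one attempt and no reset: what is moved stays moved. The work goes in short steps, each a Python script; the robot and the scene stay as the last script left them, time stands still between calls to the robot, and variables do not carry over. Pictures are saved under pics/ and viewed, and the job is handed in when it is done.

```bash
mkdir -p pics
cat > h.py <<'E'
import numpy as np, cv2
from cell import bot,get_image,models,monitor
def save(p,n): cv2.imwrite('pics/'+n+'.png',p['img'][:,:,::-1])
def cam(p):
    if 'xyz' in p: return np.array(p['attitude']),np.array(p['xyz'])
    T=np.array(p['tool_from_camera']);R=np.array(p['R']);t=np.array(p['t'])
    return R@T[:3,:3],R@T[:3,3]+t
def pts(p,mask):
    v,u=np.nonzero(mask&(p['depth']>0));d=p['depth'][v,u];K=np.array(p['mtx'])
    c=np.c_[(u-K[0,2])/K[0,0]*d,-(v-K[1,2])/K[1,1]*d,-d]
    R,t=cam(p);return c@R.T+t
def ray(p,u,v,z):
    K=np.array(p['mtx']);R,t=cam(p);d=R@np.array([(u-K[0,2])/K[0,0],-(v-K[1,2])/K[1,1],-1]);return t+d*(z-t[2])/d[2]
def wrist():
    R=np.array(monitor.get_orientation());t=np.array(monitor.get_eef_pos());p=get_image('wrist');p['R']=R;p['t']=t;return p
E
python3 - <<'E'
from h import *
for n in ['scene','top']:
    p=get_image(n);save(p,n+'0');print(n,p['xyz'],p['attitude'],p['mtx'],[k for k in p])
p=wrist();save(p,'wrist0')
print(monitor.get_time_s(),monitor.get_orientation())
E
```

```text
scene [1151.53042575  936.88123739 1140.8911598 ] [[-0.820886   -0.39739791  0.41014764]
 [ 0.57073183 -0.54535238  0.61388595]
 [-0.020282    0.73801469  0.67447977]] [[466.66651646   0.         322.30505482]
 [  0.         466.66651646 199.80440157]
 [  0.           0.           1.        ]] ['img', 'depth', 'mtx', 'xyz', 'attitude', 'shot']
top [ 242.84515494  -24.07891355 1294.59576258] [[ 0.00235691  0.98005356 -0.19871957]
 [-0.99999581  0.00264427  0.00118072]
 [ 0.00168264  0.19871595  0.98005568]] [[416.52966855   0.         314.47956634]
 [  0.         416.52966855 200.47863535]
 [  0.           0.           1.        ]] ['img', 'depth', 'mtx', 'xyz', 'attitude', 'shot']
0.15 [[-9.62751490e-01  2.70387651e-01 -2.95833299e-04]
 [ 2.70387813e-01  9.62750917e-01 -1.05017705e-03]
 [ 8.58875252e-07 -1.09104924e-03 -9.99999405e-01]]
```

View pics/scene0.png

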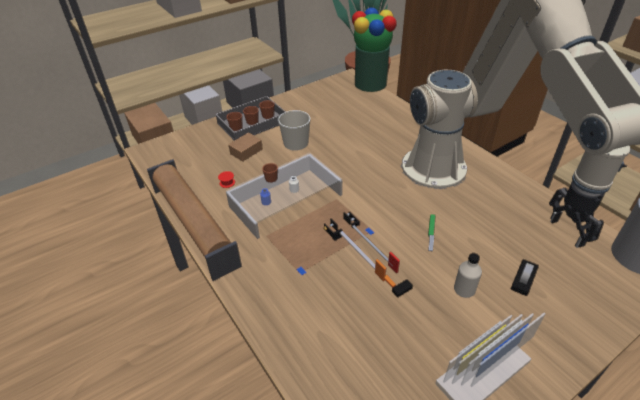

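View pics/top0.png

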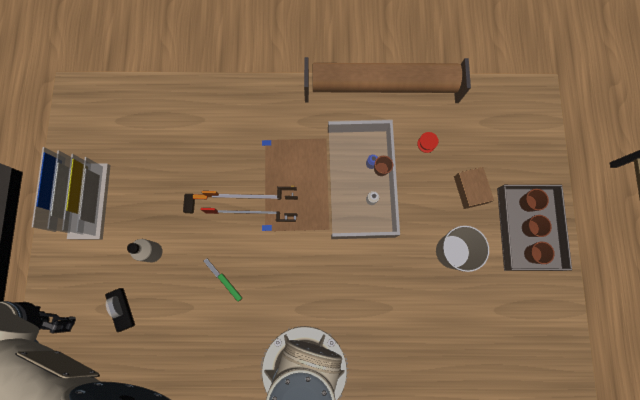

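View pics/wrist0.png

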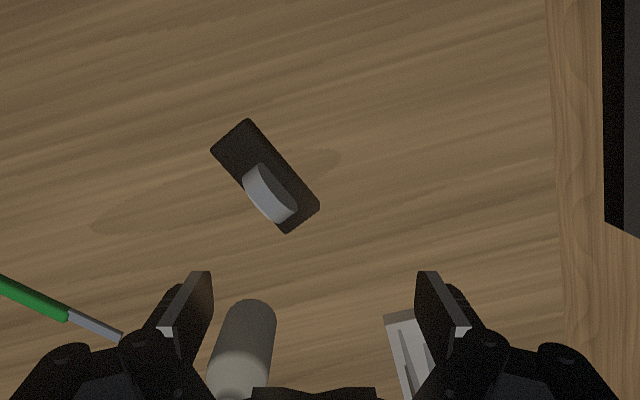

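Run:
```python
from h import *
p=get_image('top')
for n in ['riser','vase','reacher','twin','reacher_jaw','reacher_trigger','terracotta_pot','pump','planter','pruner','spool']:
    r=models.masks_of(p,n)
    for k in r[:2]:
        P=pts(p,k['pixels']);print(n,round(k['conf'],2),k['bbox'],np.median(P,0).round(0),P.min(0).round(0),P.max(0).round(0))
q=wrist();print(q['tool_from_camera'],q['mtx'])
# riser corners on top z=78, px
for u,v in [(329,122),(330,237),(391,121),(399,236)]: print(u,v,ray(p,u,v,78).round())
print('depth riser',[ (u,v,p['depth'][v,u]) for u,v in [(350,200),(372,161),(373,197)]])
print(monitor.get_time_s())
```

```text
riser 0.67 [263.7, 118.1, 135.6, 125.6] [555. -99.  76.] [ 383. -286.  -10.] [750. 146.  88.]
reacher 0.63 [186.7, 185.5, 110.4, 37.2] [508. 236.  30.] [435.  32.   1.] [541. 383.  72.]
twin 0.43 [184.5, 184.1, 111.0, 37.6] [508. 224.  29.] [435.  28.  -4.] [551. 384.  77.]
reacher_trigger 0.59 [200.1, 208.9, 98.0, 13.7] [462. 137.  30.] [435.  31.  -4.] [475. 314.  77.]
terracotta_pot 0.86 [372.7, 158.0, 19.0, 17.1] [ 595. -229.  104.] [ 561. -264.   75.] [ 629. -198.  134.]
pump 0.73 [125.9, 238.1, 35.8, 21.3] [339. 458. 102.] [311. 441.   0.] [372. 540. 157.]
planter 0.66 [435.4, 225.3, 52.7, 46.8] [ 349. -475.   47.] [ 282. -563.   -6.] [ 425. -387.  126.]
pruner 0.86 [203.1, 257.5, 38.5, 45.4] [254. 246.  13.] [198. 193.  -0.] [320. 312.  22.]
[[ 1.05779556e-03  9.45414026e-01  3.25869913e-01  8.50527691e+01]
 [ 9.99999266e-01 -1.19266408e-03  2.14093285e-04  4.97172097e-01]
 [ 5.91060133e-04  3.25869447e-01 -9.45414594e-01  3.06814885e+01]
 [ 0.00000000e+00  0.00000000e+00  0.00000000e+00  1.00000000e+00]] [[355.83736517   0.         313.46421836]
 [  0.         355.83736517 200.24090172]
 [  0.           0.           1.        ]]
329 122 [738. -70.  78.]
330 237 [381. -71.  78.]
391 121 [ 742. -262.   78.]
399 236 [ 384. -273.   78.]
depth riser [(350, 200, np.float32(1241.4022)), (372, 161, np.float32(1261.8849)), (373, 197, np.float32(1245.8997))]
0.8
```

Run:
```python
from h import *
R=np.array([[0,-1,0],[-1,0,0],[0,0,-1.]])
R=R.T if abs(np.linalg.det(R)-1)>1e-6 else R
print(np.linalg.det(R))
for pos in [(540,-100,430),(508,300,200),(600,40,200),(600,360,200)]:
    for S in (R,R@np.diag([-1,-1,1.])):
        print(pos,S[:,0],bot.inverse_kinematics(pos,S))
bot.move_pose([540,-100,430],R)
p=wrist();save(p,'w1');np.save('w1.npy',p,allow_pickle=True)
for n in ['vase','twin','riser','reacher','reacher_jaw','terracotta_pot']:
    for k in models.masks_of(p,n)[:2]:
        P=pts(p,k['pixels']);print(n,round(k['conf'],2),np.round(k['bbox']),np.median(P,0).round(0),P.min(0).round(0),P.max(0).round(0))
print(monitor.get_time_s(),monitor.get_eef_pos())
```

```text
1.0
(540, -100, 430) [ 0. -1.  0.] [-1.85842160e-01  2.10842883e-01  1.76887286e+00 -4.44089210e-16
  1.16187691e+00  2.95575049e+00]
(540, -100, 430) [0. 1. 0.] [-1.85842160e-01  2.10842883e-01  1.76887286e+00 -4.44089210e-16
  1.16187691e+00 -1.85842160e-01]
(508, 300, 200) [ 0. -1.  0.] [ 5.30900362e-01  5.60309554e-01  1.84633830e+00 -4.44089210e-16
  7.34944795e-01 -2.61069229e+00]
(508, 300, 200) [0. 1. 0.] [ 5.30900362e-01  5.60309554e-01  1.84633830e+00 -4.44089210e-16
  7.34944795e-01  5.30900362e-01]
(600, 40, 200) [ 0. -1.  0.] None
(600, 40, 200) [0. 1. 0.] [ 6.40736983e-02  5.72891211e-01  1.82055987e+00 -4.44089210e-16
  7.48141570e-01  6.40736983e-02]
(600, 360, 200) [ 0. -1.  0.] [ 5.38275766e-01  6.86802129e-01  1.58640333e+00 -4.44089210e-16
  8.68387198e-01 -2.60331689e+00]
(600, 360, 200) [0. 1. 0.] [ 5.38275766e-01  6.86802129e-01  1.58640333e+00 -4.44089210e-16
  8.68387198e-01  5.38275766e-01]
riser 0.88 [ 51.   2. 453. 328.] [ 561. -138.   78.] [ 346. -255.   -2.] [799. 137. 281.]
riser 0.41 [306. 259.  97. 133.] [508.  80.  29.] [ 426. -108.   -1.] [547. 221. 330.]
reacher 0.87 [305. 257.  98. 132.] [508.  80.  29.] [435.  25.  -1.] [547. 216.  40.]
reacher_jaw 0.81 [378. 260.  20.  39.] [456.  40.  29.] [440.  26.   0.] [459.  81.  40.]
terracotta_pot 0.84 [204.   0.  80.  53.] [ 594. -224.   86.] [ 561. -241.   77.] [ 615. -201.  130.]
3.95 [540.05892896 -99.81292896 429.98906793]
```

View pics/w1.png

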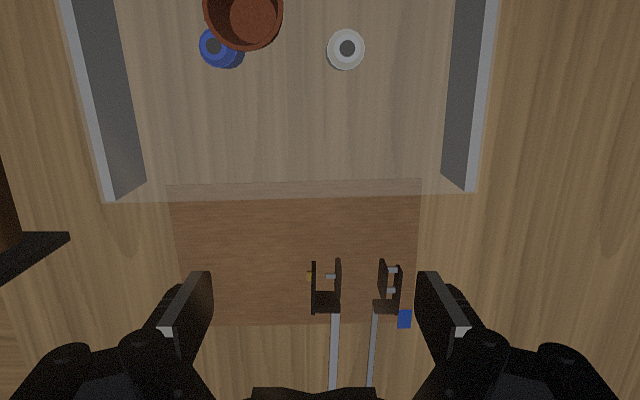

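Run:
```python
from h import *
R=np.array([[0,1,0],[1,0,0],[0,0,-1.]])
bot.move_pose([600,-125,380],R)
p=wrist();save(p,'w2');np.save('w2.npy',p,allow_pickle=True)
for n in ['vase','twin','reacher','reacher_jaw']:
    for k in models.masks_of(p,n)[:2]:
        P=pts(p,k['pixels']);print(n,round(k['conf'],2),np.round(k['bbox']),np.median(P,0).round(0),P.min(0).round(0),P.max(0).round(0))
print(monitor.get_time_s(),monitor.get_eef_pos())
```

```text
reacher_jaw 0.72 [366. 353.  56.  47.] [ 692. -373.   22.] [ 615. -407.   -0.] [ 725. -114.  283.]
reacher_jaw 0.66 [ 27.   3. 481. 345.] [ 562. -111.   78.] [ 324. -279.   -2.] [786.  24. 251.]
6.8667 [ 599.99456597 -124.9985845   380.05880864]
```

View pics/w2.png

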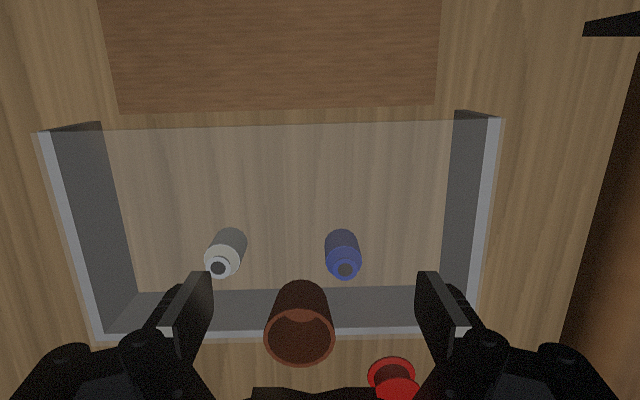

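Run:
```python
from h import *
p=np.load('w2.npy',allow_pickle=True).item();q=np.load('w1.npy',allow_pickle=True).item()
a=cv2.resize(p['img'][215:295,190:390],(800,320),interpolation=cv2.INTER_CUBIC)
b=cv2.resize(q['img'][250:320,290:430],(560,280),interpolation=cv2.INTER_CUBIC)
o=np.zeros((600,800,3),np.uint8);o[:320]=a;o[320:,:560]=b
cv2.imwrite('pics/z1.png',o[:,:,::-1])
for z in(56,): print('vase hole',ray(p,345,270,z).round(1),'w1',ray(q,213.5,46.5,z).round(1),'twin',ray(p,218,267,z).round(1),ray(q,347,48,z).round(1))
for n,u,v in [('FL',39,132),('FR',502,118),('BL',97,343),('BR',474,322)]: print(n,ray(p,u,v,78).round(1))
for n,u,v in [('FL',108,202),('FR',474,191)]: print('w1',n,ray(q,u,v,78).round(1))
for n,u,v in [('sheet',118,112),('sheet',434,104)]: print('w2',n,ray(p,u,v,0).round(1))
# riser rim depth points
P=pts(p,np.ones((400,640),bool));
m=p['img'].astype(int);h=cv2.cvtColor(p['img'],cv2.COLOR_RGB2HSV)
bm=((h[...,0]>105)&(h[...,0]<130)&(h[...,1]>90)).astype(np.uint8);bm[:215]=0;bm[295:]=0
v,u=np.nonzero(bm);print('blue',u.min(),u.max(),v.min(),v.max(),len(u))
print(p['depth'][240:280:10,345])
```

```text
vase hole [ 628.8 -210.6   56. ] w1 [ 628.1 -208.9   56. ] twin [ 510.2 -207.5   56. ] [ 509.5 -207.9   56. ]
FL [391.4 -79.4  78. ]
FR [740.  -68.8  78. ]
BL [ 396.4 -275.7   78. ]
BR [ 746.2 -251.6   78. ]
w1 FL [735.6 -70.1  78. ]
w1 FR [387.1 -81.8  78. ]
w2 sheet [412.  -71.7   0. ]
w2 sheet [713.6 -64.    0. ]
blue 326 361 246 280 573
[297.14886 301.59763 304.44104 307.66995]
```

View pics/z1.png

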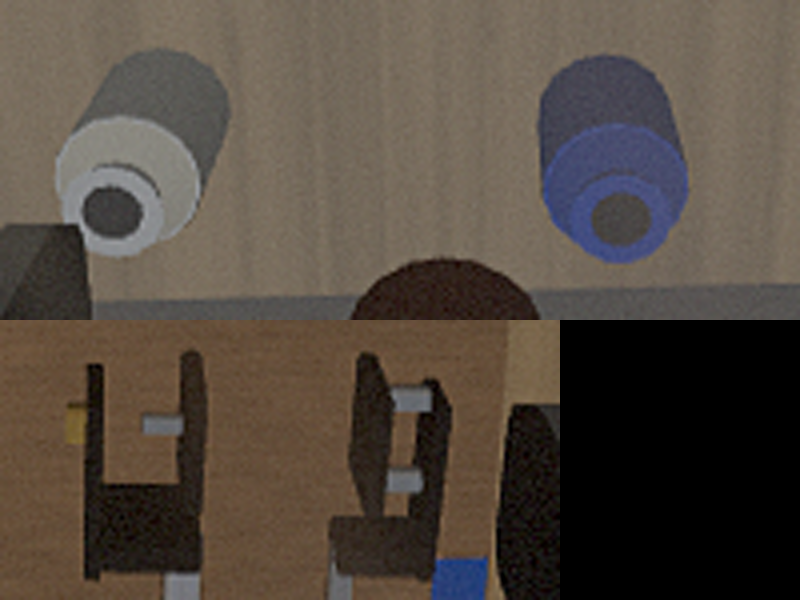

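Run:
```python
from h import *
R=np.array([[0,1,0],[1,0,0],[0,0,-1.]])
bot.move_pose([500,60,300],R)
p=wrist();save(p,'w3');np.save('w3.npy',p,allow_pickle=True)
bot.move_pose([505,250,330],R)
p=wrist();save(p,'w4');np.save('w4.npy',p,allow_pickle=True)
print(monitor.get_time_s(),monitor.get_eef_pos(),monitor.get_width())
```

```text
8.6583 [505.14215871 248.43440727 329.60832971] 85.32044558440893
```

View pics/w3.png

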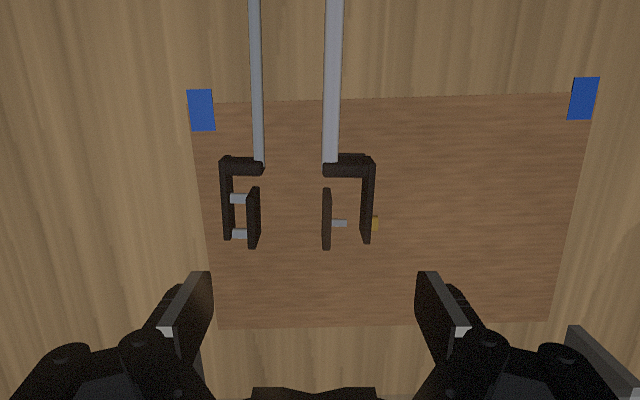

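View pics/w4.png

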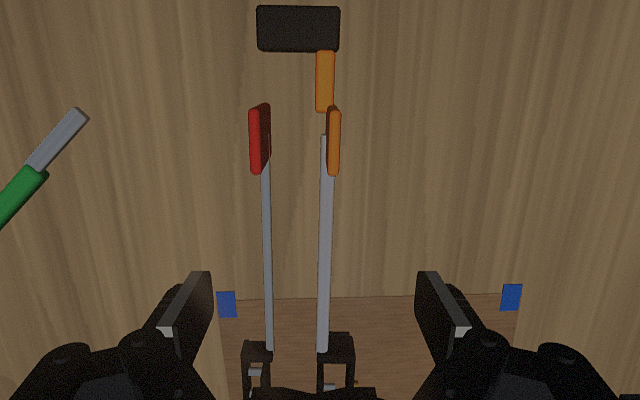

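Run:
```python
from h import *
p=np.load('w3.npy',allow_pickle=True).item();q=np.load('w4.npy',allow_pickle=True).item()
a=cv2.resize(p['img'][145:255,210:390],(720,440),interpolation=cv2.INTER_CUBIC)
a=np.clip(a.astype(float)*1.8,0,255).astype(np.uint8)
cv2.imwrite('pics/z2.png',a[:,:,::-1])
b=cv2.resize(q['img'][95:185,235:355],(720,540),interpolation=cv2.INTER_CUBIC);cv2.imwrite('pics/z3.png',b[:,:,::-1])
for row in (200,210,220,230,240):
    m=np.zeros((400,640),bool);m[row,215:385]=1
    P=pts(p,m);s=P[P[:,2]>25];print(row,np.c_[s[:,0],s[:,1],s[:,2]].round(0).astype(int)[:,[0,2]].tolist(),s[:,1].mean())
h=cv2.cvtColor(q['img'],cv2.COLOR_RGB2HSV)
red=((h[...,0]<5)|(h[...,0]>174))&(h[...,1]>150);red[:90]=0;red[185:]=0
org=(h[...,0]>8)&(h[...,0]<20)&(h[...,1]>180)
for n,m in(('red',red),('org',org)):
    P=pts(q,m);print(n,len(P),P.min(0),P.max(0));T=P[P[:,2]>60];print(' top',len(T),T.min(0).round(1),T.max(0).round(1),T.mean(0).round(1))
```

```text
200 [[436, 35], [437, 34], [437, 34], [438, 34], [439, 35], [439, 34], [440, 34], [441, 33], [440, 28], [441, 29], [442, 28], [442, 27], [443, 29], [444, 28], [444, 28], [445, 28], [446, 29], [447, 30], [447, 28], [448, 28], [449, 27], [449, 28], [450, 28], [451, 28], [452, 28], [454, 37], [456, 39], [456, 38], [457, 38], [458, 39], [459, 39], [459, 38], [459, 36], [459, 32], [459, 26], [508, 33], [508, 37], [509, 37], [510, 37], [510, 37], [511, 39], [512, 37], [512, 38], [513, 37], [538, 26], [537, 32], [538, 35], [538, 35], [539, 36], [540, 36], [540, 36], [541, 37], [542, 35], [542, 36]] 62.78010025541829
210 [[436, 34], [437, 35], [438, 34], [438, 34], [439, 34], [440, 34], [440, 33], [440, 31], [440, 27], [440, 25], [454, 38], [455, 38], [455, 38], [456, 39], [457, 39], [458, 40], [458, 38], [459, 38], [459, 36], [459, 34], [459, 29], [508, 37], [508, 38], [509, 39], [510, 39], [510, 37], [511, 38], [512, 37], [512, 39], [513, 38], [537, 29], [537, 35], [538, 36], [538, 36], [539, 35], [540, 36], [540, 37], [541, 35], [542, 35]] 56.149431552448185
220 [[435, 32], [437, 35], [43
[... 1320 characters left out ...]
436, 33], [437, 33], [438, 34], [438, 34], [439, 34], [453, 37], [454, 38], [455, 39], [455, 38], [456, 39], [457, 39], [458, 38], [458, 38], [459, 37], [459, 34], [459, 28], [459, 26], [507, 37], [508, 39], [508, 38], [509, 38], [510, 39], [511, 38], [511, 38], [512, 39], [513, 37], [537, 35], [538, 35], [538, 36], [539, 36], [540, 35], [540, 36], [541, 36]] 33.179292948085646
red 806 [461.47971991 271.91494528  10.60496193] [469.94393263 315.09980497  70.02906561]
 top 725 [461.5 271.9  61.2] [469.8 315.   70. ] [465.9 294.1  67.6]
org 2894 [430.47054615   6.66299216   0.65995378] [848.30868296 381.44558969 239.47249925]
 top 1598 [430.5 238.4  60.3] [577.3 314.2 239.5] [506.5 274.8 148.7]
```

View pics/z2.png

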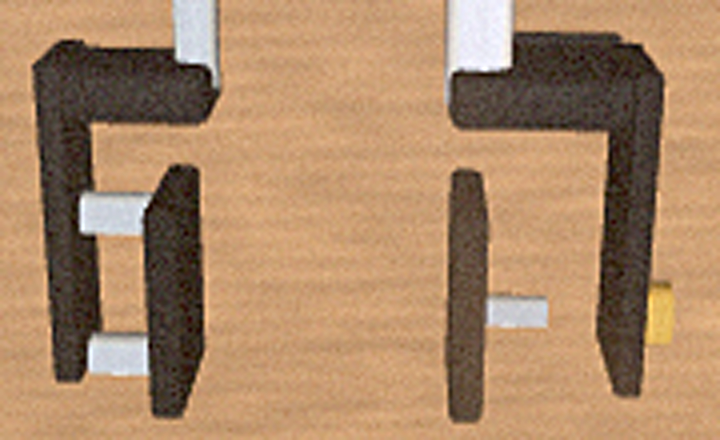

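View pics/z3.png

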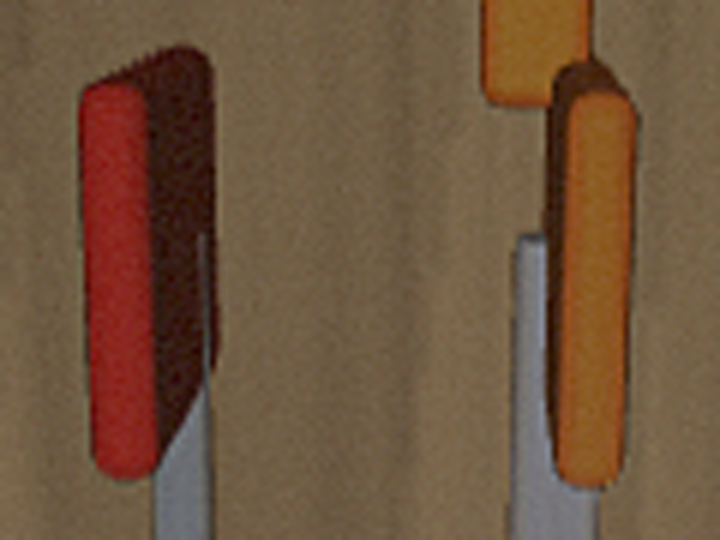

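Run:
```python
from h import *
q=np.load('w4.npy',allow_pickle=True).item()
m=np.zeros((400,640),bool);m[105:178,327:345]=1
P=pts(q,m);T=P[P[:,2]>62];print('org',T.min(0).round(1),T.max(0).round(1),T.mean(0).round(1))
a=0.017
R=np.array([[a,1,0],[1,-a,0],[0,0,-1.]]);R[:2]/=np.hypot(1,a)
c=np.array([491.5,293.5])
bot.move_pose([*c,260],R)
bot.servo_line([*c,197],rate=80,stop_force=8)
print(monitor.get_time_s(),monitor.get_eef_pos(),monitor.get_force())
for w in (66,62,61,60,59,58):
    bot.gripper_to(w,20);print(w,monitor.get_width(),np.round(monitor.get_force(),2),np.round(monitor.get_wrist_torque(),3),monitor.get_time_s())
p=get_image('top');save(p,'top1')
p=wrist();save(p,'w5')
```

```text
org [513.3 270.2  62. ] [521.7 314.   69.9] [517.4 293.1  67.4]
10.0167 [491.69011919 293.66662535 197.21999379] [0.84256417 0.02384788 0.77128604]
66 65.85959246234209 [-0.9   0.02  0.08] [-0.013 -0.006 -0.005] 10.35
62 62.0921205559497 [ 0.74 -1.07  0.07] [-0.045 -0.1   -0.027] 10.5667
61 60.92913201219044 [0.37 0.3  1.18] [-0.04  -0.22  -0.022] 10.7833
60 59.7517083314855 [ 1.47 -0.23  0.73] [-0.083 -0.372 -0.018] 11.0
59 59.35311831469882 [ 3.53 -1.53  4.23] [-0.223 -0.643 -0.014] 11.2167
58 58.206121906285205 [ 4.7  -2.94  6.39] [-0.366 -0.791 -0.063] 11.4333
```

View pics/w5.png

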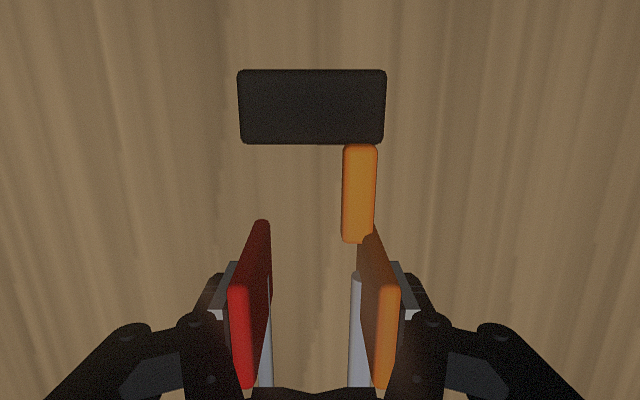

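```bash
cat >> h.py <<'E'
from scipy.spatial.transform import Rotation
def Ryaw(s): # reacher x axis=(s,-1)
    R=np.array([[-s,1,0],[1,s,0],[0,0,-1.]]);R[:2]/=np.hypot(1,s);return R
E
python3 - <<'E'
from h import *
t=monitor.get_eef_pos();print(t)
bot.servo_line([t[0],t[1],t[2]+2],rate=20);print(np.round(monitor.get_force(),2),monitor.get_width())
bot.servo_line([618.4,293,199],rate=90,frame=Ryaw(0.029))
print(monitor.get_time_s(),np.round(monitor.get_force(),2),monitor.get_width(),monitor.get_eef_pos(),monitor.get_orientation())
p=get_image('top');save(p,'top2');np.save('top2.npy',p,allow_pickle=True)
p=get_image('scene');save(p,'scene2');np.save('scene2.npy',p,allow_pickle=True)
E
```

```text
[492.18218507 293.61478984 197.57234332]
[ 0.04 -0.04 -1.19] 58.30299569038675
13.3667 [ 0.53 -0.27 -1.8 ] 58.20346242989007 [618.10659622 293.05919266 198.99588889] [[-2.94691688e-02  9.99565689e-01  3.04162297e-05]
 [ 9.99565684e-01  2.94691719e-02 -1.06996346e-04]
 [-1.07846217e-04  2.72499261e-05 -9.99999994e-01]]
```

View pics/top2.png

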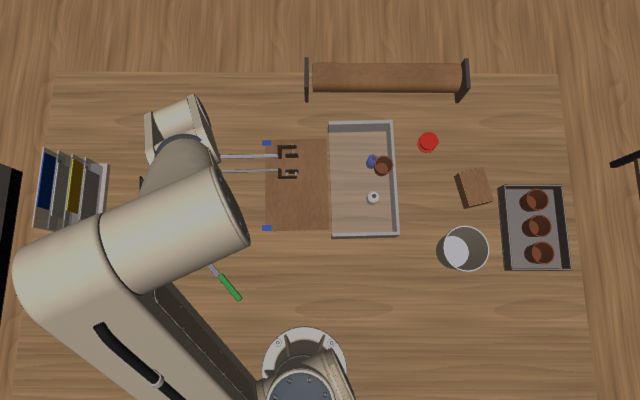

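View pics/scene2.png

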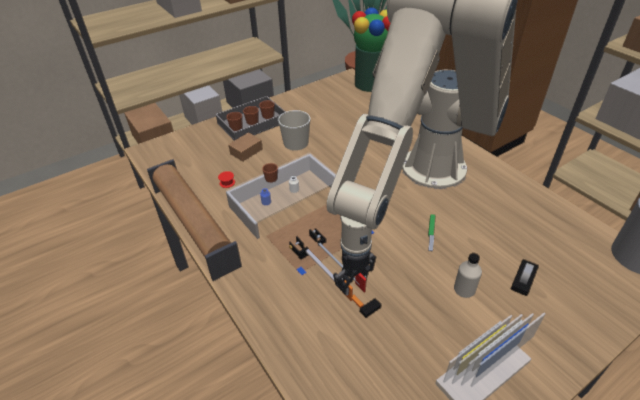

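Run:
```python
from h import *
p=np.load('top2.npy',allow_pickle=True).item()
a=cv2.resize(p['img'][115:245,210:410],(800,520),interpolation=cv2.INTER_CUBIC);cv2.imwrite('pics/z4.png',np.clip(a[:,:,::-1]*1.3,0,255).astype(np.uint8))
def head(p,v0,v1):
    m=np.zeros((400,640),bool);m[v0:v1,274:302]=(p['img'][v0:v1,274:302].sum(2)<170)
    P=pts(p,m);return P
P=head(p,140,185);print(len(P),P.min(0).round(1),P.max(0).round(1),P.mean(0).round(1))
b=cv2.imread('pics/top0.png')[:,:,::-1]
p0=dict(p);p0['img']=b;
m=np.zeros((400,640),bool);m[180:226,274:302]=(b[180:226,274:302].sum(2)<170)
def rz(p,m,z=34):
    v,u=np.nonzero(m);return np.array([ray(p,a,c,z) for a,c in zip(u,v)])
Q=rz(p,m);print(len(Q),Q.min(0).round(1),Q.max(0).round(1),Q.mean(0).round(1))
m=np.zeros((400,640),bool);m[140:185,274:302]=(p['img'][140:185,274:302].sum(2)<170)
Q=rz(p,m);print(len(Q),Q.min(0).round(1),Q.max(0).round(1),Q.mean(0).round(1))
for u,v in [(371.5,161)]: print('vase by top',ray(p,u,v,50))
```

```text
266 [571.9  29.1   4.8] [678.2  90.8  46.1] [628.1  62.9  29.9]
238 [434.1  28.5  34. ] [541.   92.3  34. ] [489.7  64.3  34. ]
268 [569.7  29.4  34. ] [677.9  90.6  34. ] [626.5  62.6  34. ]
vase by top [ 620.93068254 -202.57654912   50.        ]
```

View pics/z4.png

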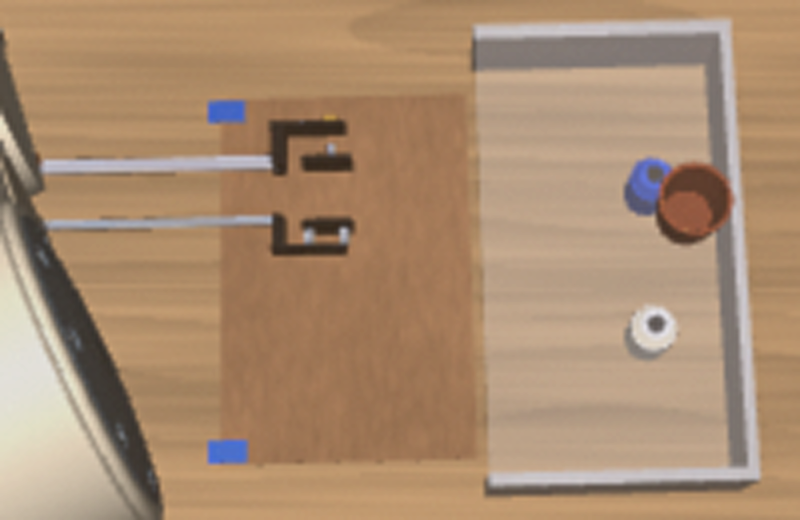

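Run:
```python
from h import *
p=np.load('top2.npy',allow_pickle=True).item()
print(ray(p,373.5,158,56),ray(p,373.7,195.6,56))
```

```text
[ 628.79841008 -208.15579178   56.        ] [ 509.61649841 -205.68879931   56.        ]
```

Run:
```python
from h import *
s=bot.servo_line([618.2+0.029*165,293-165,199],rate=110,stop_force=8);print(s,monitor.get_time_s(),np.round(monitor.get_force(),2))
if not s:
    s=bot.servo_line([625.6,37.5,199],rate=60,stop_force=6)
print(s,monitor.get_time_s(),np.round(monitor.get_force(),2),monitor.get_width(),monitor.get_eef_pos())
p=get_image('top');save(p,'top3');np.save('top3.npy',p,allow_pickle=True)
a=cv2.resize(p['img'][115:245,280:410],(520,520),interpolation=cv2.INTER_CUBIC)
p=get_image('scene');np.save('scene3.npy',p,allow_pickle=True)
b=cv2.resize(p['img'][150:250,215:355],(700,500),interpolation=cv2.INTER_CUBIC)
cv2.imwrite('pics/z5.png',a[:,:,::-1]);cv2.imwrite('pics/z6.png',b[:,:,::-1])
```

```text
False 15.1167 [ 0.18 -0.68 -1.52]
False 16.775 [-0.19 -1.39 -2.16] 58.05963955571698 [625.57439081  37.72863261 198.97070752]
```

View pics/z5.png

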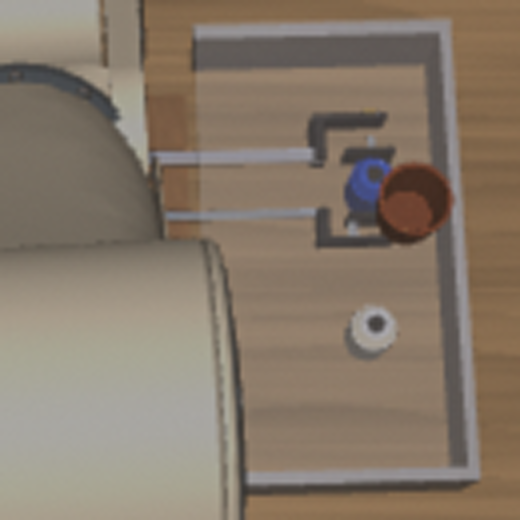

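View pics/z6.png

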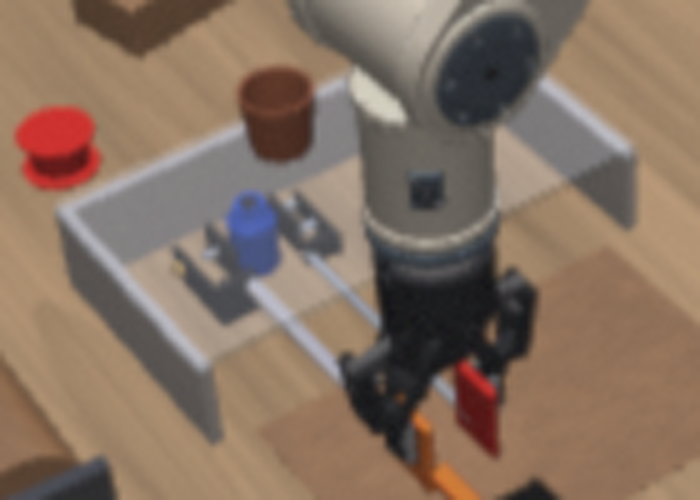

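```bash
cat >> h.py <<'E'
def step(w,f=None):
    bot.gripper_to(w,f);bot.dwell(0.05)
    W=np.mean([monitor.get_width() for _ in range(8)]);F=np.mean([monitor.get_force() for _ in range(8)],0);M=np.mean([monitor.get_wrist_torque() for _ in range(8)],0)
    print(w,round(W,2),round(W-w,2),np.round(F,2),np.round(M,3),round(monitor.get_time_s(),2));return W
E
python3 - <<'E'
from h import *
step(58)
for w in (56,54,52,50,49,48.5): step(w)
E
```

```text
58 58.43 0.43 [ 0.07  0.96 -2.24] [ 0.069 -0.05  -0.018] 17.14
56 55.96 -0.04 [ 0.53  0.42 -0.88] [ 0.04  -0.144  0.117] 17.41
54 54.02 0.02 [ 1.23  0.16 -2.32] [-0.064 -0.182  0.156] 17.68
52 52.37 0.37 [ 1.32  0.4  -1.43] [-0.106 -0.123  0.132] 17.94
50 50.22 0.22 [ 1.8  -0.99  1.03] [-0.055 -0.404  0.072] 18.21
49 49.02 0.02 [ 3.5  -1.42  3.78] [-0.118 -0.569  0.011] 18.48
48.5 48.71 0.21 [ 3.86 -0.2   5.03] [-0.131 -0.627 -0.052] 18.74
```

```bash
python3 - <<'E'
from h import *
for w in (48,47.5,47,46.5,46): step(w)
q=get_image('scene');np.save('scene4.npy',q,allow_pickle=True)
E
python3 - <<'E'
import numpy as np,cv2
a=np.load('scene3.npy',allow_pickle=True).item()['img'][180:225,240:300];b=np.load('scene4.npy',allow_pickle=True).item()['img'][180:225,240:300]
o=np.vstack([cv2.resize(x,(400,300),interpolation=cv2.INTER_CUBIC) for x in (a,b)]);cv2.imwrite('pics/z7.png',np.clip(o[:,:,::-1]*1.4,0,255).astype(np.uint8))
E
```

```text
48 47.98 -0.02 [3.05 0.02 5.33] [-0.119 -0.636 -0.106] 19.01
47.5 47.61 0.11 [ 4.09 -1.2   5.17] [-0.127 -0.746 -0.068] 19.27
47 47.55 0.55 [ 5.3  -1.03  6.38] [-0.133 -0.717 -0.118] 19.54
46.5 46.6 0.1 [ 4.43 -0.76  6.92] [-0.092 -0.807 -0.118] 19.81
46 46.09 0.09 [ 5.84 -0.08  6.98] [-0.091 -0.769 -0.151] 20.07
```

View pics/z7.png

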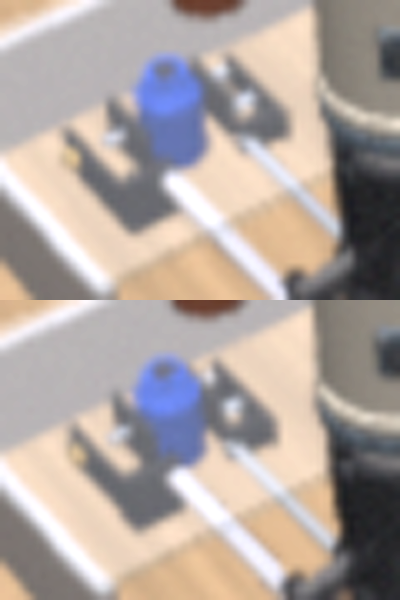

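Run:
```python
from h import *
step(45.6)
t=monitor.get_eef_pos();bot.servo_line([t[0],t[1],t[2]+1.0],rate=20);step(45.5)
bot.dwell(0.4)
t=monitor.get_eef_pos();print(t)
bot.servo_line([t[0]-0.029*22,t[1]+22,t[2]],rate=40);step(45.5)
p=get_image('top');save(p,'top5')
q=get_image('scene')
o=np.vstack([cv2.resize(x,(480,300),interpolation=cv2.INTER_CUBIC) for x in (p['img'][140:190,290:370+20-20],q['img'][175:225,235:315])]);cv2.imwrite('pics/z8.png',np.clip(o[:,:,::-1]*1.3,0,255).astype(np.uint8))
```

```text
45.6 46.05 0.45 [4.36 0.02 7.69] [-0.058 -0.784 -0.121] 20.39
45.5 45.64 0.14 [-0.34 -0.27 -2.18] [ 0.103 -0.015  0.06 ] 20.93
[626.52155414  37.48165462 200.90331695]
45.5 45.93 0.43 [ 0.62  0.15 -1.99] [ 0.235 -0.048  0.056] 22.29
```

View pics/z8.png

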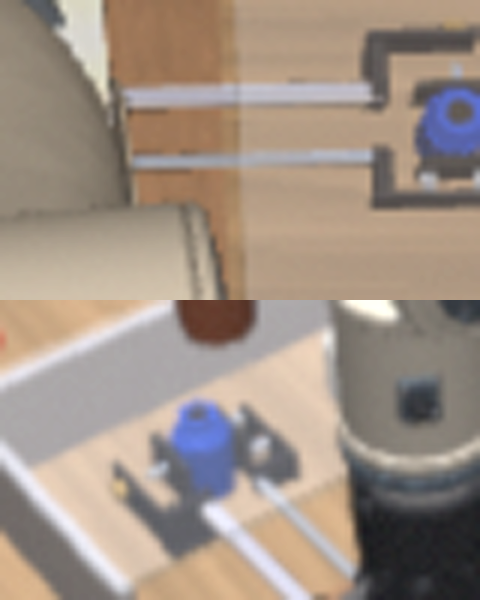

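View pics/top5.png

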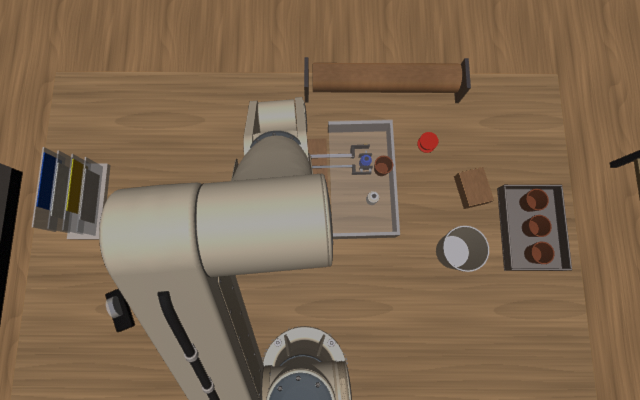

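Run:
```python
from h import *
step(45.1)
bot.dwell(0.4)
t=monitor.get_eef_pos();print(t)
bot.servo_line([619.5,160,t[2]],rate=60);step(45.1)
bot.servo_line([616.5,258,t[2]],rate=60);step(45.1)
print(monitor.get_eef_pos())
p=get_image('top');save(p,'top6')
q=get_image('scene')
o=np.vstack([cv2.resize(x,(480,300),interpolation=cv2.INTER_CUBIC) for x in (p['img'][140:190,260:340],q['img'][200:250,260:340])]);cv2.imwrite('pics/z9.png',np.clip(o[:,:,::-1]*1.3,0,255).astype(np.uint8))
```

```text
45.1 45.43 0.33 [ 0.97 -0.07 -2.27] [ 0.147 -0.064  0.154] 22.66
[625.89309414  59.43031612 200.9119109 ]
45.1 45.3 0.2 [-0.44  0.85 -1.93] [0.118 0.021 0.041] 25.15
45.1 45.32 0.22 [-0.28  1.33 -2.37] [ 0.176 -0.002  0.029] 27.2
[616.53351191 257.93994973 200.96924579]
```

View pics/z9.png

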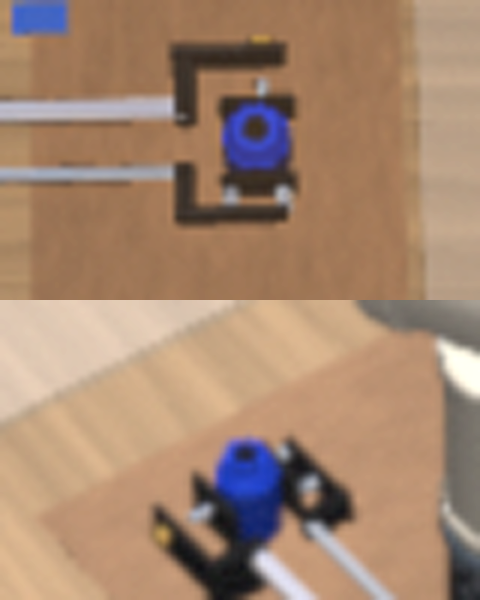

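View pics/top6.png

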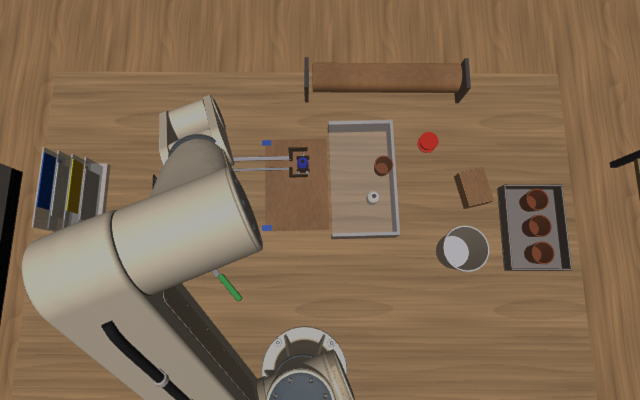

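Run:
```python
from h import *
t=monitor.get_eef_pos()
bot.servo_line([t[0],t[1],t[2]-1.5],rate=20)
for i,w in enumerate((47,50,53,56,58.5)):
    step(w)
    bot.servo_line([t[0],t[1],t[2]-1.5-(i+1)*0.8],rate=20)
for w in (60,61,63,70,85): step(w)
bot.servo_line([t[0],t[1],290],rate=100)
print(np.round(monitor.get_force(),2),monitor.get_time_s())
bot.move_pose([616,140,400],Ryaw(0.029))
p=wrist();save(p,'w7');np.save('w7.npy',p,allow_pickle=True)
q=get_image('scene');save(q,'scene7');print(monitor.get_time_s())
```

```text
47 47.22 0.22 [-0.64 -0.23  3.04] [ 0.092  0.163 -0.112] 27.82
50 50.06 0.06 [-1.28  0.21  2.12] [-0.011  0.192 -0.045] 28.33
53 52.82 -0.18 [ 0.03  0.04 -1.11] [ 0.018 -0.006 -0.023] 28.85
56 55.71 -0.29 [-0.45  0.9  -1.17] [ 0.042  0.034 -0.079] 29.37
58.5 58.08 -0.42 [-0.83  0.25 -1.07] [0.072 0.06  0.006] 29.88
60 60.15 0.15 [ 0.55 -0.14 -1.31] [ 0.066 -0.023 -0.025] 30.4
61 61.03 0.03 [-0.07 -0.52  0.14] [-0.017 -0.011  0.014] 30.67
63 63.16 0.16 [-0.14 -0.25  0.46] [-0.004 -0.002 -0.043] 30.93
70 69.99 -0.01 [ 0.19 -0.11 -0.26] [-0.005  0.015 -0.014] 31.23
85 85.19 0.19 [-0.21  0.53  0.08] [ 0.026 -0.01   0.018] 31.57
[ 0.46 -0.09  0.02] 32.6667
33.4583
```

View pics/w7.png

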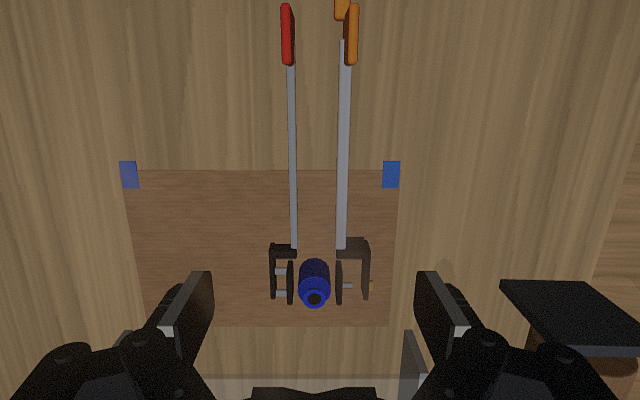

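View pics/scene7.png

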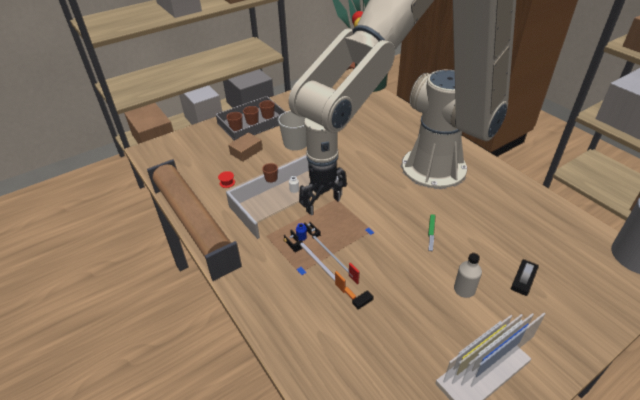

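Run:
```python
from h import *
p=np.load('w7.npy',allow_pickle=True).item()
v=ray(p,314.5,298,56);print(v)
d=v[:2]-[563.5,-74];print('riser x,y',d@[0.029,-1],d@[1,0.029])
m=np.zeros((400,640),bool);m[282,265:375]=1
P=pts(p,m);s=P[P[:,2]>25];print(s[:,[0,2]].round().astype(int).tolist())
bot.dwell(0.5);bot.job_done()
```

```text
[619.39480365  11.40157594  56.        ]
riser x,y -83.78062662954649 58.37144935524104
[[571, 33], [572, 34], [573, 34], [575, 34], [575, 33], [589, 38], [590, 37], [591, 37], [592, 39], [593, 39], [594, 38], [595, 28], [601, 29], [603, 37], [604, 41], [605, 42], [606, 43], [607, 44], [608, 43], [609, 45], [610, 45], [611, 44], [612, 45], [613, 45], [614, 45], [615, 45], [616, 46], [617, 46], [619, 45], [620, 46], [621, 46], [622, 46], [623, 45], [624, 45], [625, 45], [626, 45], [627, 44], [628, 43], [629, 43], [630, 42], [631, 41], [632, 41], [633, 39], [635, 35], [643, 30], [643, 39], [644, 38], [645, 39], [646, 37], [647, 38], [649, 36], [673, 27], [672, 35], [674, 35], [675, 36], [675, 37], [677, 36], [679, 28], [680, 27], [682, 27], [683, 27]]
the job is handed in; nothing more can be done
```

I drew the blue vase out with the reacher, let it go on the kraft sheet and handed the job in at about 34 s. No verdict is reported.

**What I did**
- I took the reacher by its two plates, lined it up with the riser and slid its open jaws around the vase.
- I squeezed to about 2–2.5 mm of trigger travel past first contact, drew the vase straight out, released it in small steps and lifted the gripper clear.

**Last checks**
- **Vase:** it stands upright in the pictures, about 84 mm in front of the riser and 58 mm off the sheet's middle line.
- **Reacher:** it lies flat, and the jaws are clear of the vase by about 6 mm on the moving side and 8 mm on the other.
- **Robot:** the wrist force read about zero after letting go.
- **Bystanders:** I did not re-measure their positions. The ones in view look unmoved.

**Not confirmed:** I could not read the jaw force directly. The width readings were too noisy (±0.3 mm) to show contact clearly. I set the squeeze mainly from the 48.5 mm gap between the jaws, measured by camera. The vertical force started rising at about the expected width, which agrees. From this I estimate 5–6.5 N. The vase followed the jaws all the way out.

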